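# Close up a terminal module and clamp it under its retaining bar

## Robot

A 6-joint arm with a two-finger parallel gripper is mounted at the origin on the work surface. World frame = base frame: x ahead of the robot, y to its left, z up, the work surface at z = 0. Lengths are in mm, angles in rad, forces in N, time in s.
With the tool pointing down it reaches from about 325 to 750 mm from the base axis. Payload 7.6 kg.
Tool frame: the origin (TCP) lies on the centre line of the jaws, within the pads' length; the fingertips stand 25 mm ahead of it and the grasp point (between the pads) lies 6 mm ahead of it (r.tcp_to_tips is the distance from the TCP to the fingertips, in mm); z points along the fingers, y is the line along which they close (so a half turn about z gives the same grasp; the last joint's range is limited). The gripper opens to 85 mm and grips with 20 to 120 N. Pads are 22 mm wide; open, the fingers measure 114 mm over their backs; the gripper's body (76 mm by 85 mm) begins 54 mm behind the grasp point. The pads swing forward as they close: fully open they stand 13 mm farther back than shut.
Start: joints at [1.205, 0.052, 1.401, -0, 1.689, -0.07], TCP at [153.023, 502.222, 256.323] pointing down, gripper open.
Joint ranges: [-2.9, 2.9], [-0.91, 2.17], [0.12, 2.37], [-1.06, 4.2], [0.26, 2.73], [-2.93, 2.93]. Speed limits (rad/s): [2.57, 2.57, 3.01, 3.14, 3.14, 3.14].

## Interface

Orientations are given as a unit quaternion [x, y, z, w].
In Python, from bench import get_state, vision, sign_off, r gives the robot as it stands.
- The arm moves only by the shell command python3 -m pendant 'ROWS' [OPENING] [FORCE]. ROWS is a JSON object of lists of equal length, an entry for each row: "offset": the shift along the tool's x, y, z each as a share of 0.05 m, from -1 to 1, a list of three; "delta_rot": the turn, a rotation vector about the tool's x, y, z each as a share of pi rad, from -1 to 1, a list of three. A call has exactly 10 rows; each row shifts and turns the commanded pose from where the row before left it, along the tool's axes as they then stand; what a row does not reach is not made up. A row lasts 1/10 s, in which the tool goes at most 50 mm and 8.59 degrees, less where a joint would pass 70% of its speed; a pose out of reach is approached as far as the arm can. A call with a number of a shift or a turn outside -1 to 1 is refused whole. A call with a gripper value outside its range is refused whole. OPENING is the closure, from 0 (fully open) to 1 (shut), set as the call begins (- or left out, the last holds). The fingers move at their own pace and stop on an object; FORCE is the grip in N (left out, the last holds). Time passes only in rows, so rows that do not move let the fingers close, or fill a call up. It gives the time, the measured TCP pose, the force, the opening and the grip force at its end, in the units of the state.
- get_state(): the state, without advancing time (a new reading comes with each control period).
- vision.read_camera(name): name is "scene" or "top" or "wrist"; returns the picture (420x560x3 uint8, red, green, blue); there is no depth.
- vision.calibration(name): a dict with "camera_matrix" (3x3 intrinsics, pixels), "k1" (the pictures are not rectified: a ray, as slopes to the right and down, at radius r is drawn at 1 + k1 r^2 times it, then the intrinsics apply), "R" (3x3) and "t" (3): a world point X has camera coordinates R X + t; the wrist camera has in their place "tool_from_camera" (4x4, takes a point from camera to tool coordinates, whose origin is the TCP and whose axes are the flange's). Camera axes: x right, y down, z forward; pixel columns grow to the right and rows downward; lengths in mm; the calibration is good to about 2 mm. A picture is of the moment at which its call begins: read the wrist's pose just before it. calibration takes no time and is no camera call.
- sign_off(): hands the job in; it is judged then, once.
The state is a dict: "t": time; "joints": joint angles; "dq": joint speeds; "joint_torque": joint torques, N m; "eef_pos": TCP position; "tcp_rot": TCP orientation; "ft_force": force on the tool from outside, world axes, zero at the start; "moment": the same for the moment, N m; "grip_width": finger opening in mm; "grip_force": force on a finger pad.
Only numpy, scipy, OpenCV 4.12 (cv2) and the standard library are available. Lean on these libraries where they do the work, as an engineer would, in place of code of your own. Each camera call takes 0.05 s, during which the arm holds its last target. There are 200 camera calls.

## Task

On the assembly fixture, first push the loose white terminal module back between the two blue posts until it sits flush against the grey module behind it, with no gap. Then lay the yellow retaining bar across the tops of both posts, centred, and slide it back under the two metal lips until it is fully home against both stops, and let go of it. Leave the screwdriver, junction box, connector strip and pliers where they are.

Things in the scene. Friction and masses are not known exactly. Their poses are not given: they have to be found in the camera images.
- fixture: Fixed fixture on a dark steel base plate 200 (x) x 170 (y) x 10 mm. Origin: centre of its underside, on the table; x towards its back (away from the robot, give or take its yaw), y left, z up. Two blue posts leave a 74 mm wide channel, open at the front and above. Behind it stands a fixed grey module, 70 mm wide, front face at x = +54, top 56 mm above the table.
- left_post (a point): Middle of the free, flat top of the left blue post, at fixture x = 2, y = +52, z = 60 mm. The post is 30 mm wide in y and runs from x = -30 to x = +50 mm, where a blue stop rises. An aluminium lip on the stop reaches forward over the top to x = +34 mm; lip underside at z = 75.5, top at 81.5 mm: the slot beneath is 15.5 mm high, open to the front.
- right_post (a point): The same point on the right blue post, at fixture x = 2, y = -52, z = 60 mm; this post, its stop and its lip are like the left one's.
- module_home (a point): Where the white module's origin lies when it is flush against the grey module: fixture x = 32, y = 0, z = 10 mm (top of the base plate). Axes as the fixture's.
- bar_home (a point): Where the bar's origin (centre of its underside) lies when it is fully home: fixture x = 38, y = 0, z = 60 mm (height of the post tops). Axes as the fixture's.
- module: Loose white terminal module with a green terminal strip, 44 (x) x 70 (y) x 46 mm high, 0.15 kg, standing on the fixture's base plate at the front of the channel, 25 to 55 mm short of the grey module. Origin at the centre of its underside, axes about parallel to the fixture's; its top is 56 mm above the table.
- bar: Loose yellow steel retaining bar, plain, 160 long (its x) x 24 wide (its y) x 12 mm thick (its z), 0.22 kg, lying flat on the table to the left or the right of the fixture. Origin at the centre of its underside; either end may go either way.
- screwdriver: Black-handled screwdriver, 190 mm long (its x), loose on the table on the other side of the fixture from the bar; to be left alone.
- junction_box: White junction box with grey cover, 89 x 89 x 62 mm, loose on the table; origin at the centre of its underside; to be left alone.
- connector: Black connector strip, 35 x 100 x 36 mm, loose on the table; origin at the centre of its underside; to be left alone.
- pliers: Red-handled pliers, 160 mm long (its x) and 14 mm high, lying on the table at the right; to be left alone.
Not all that is in view belongs to the job. There is more than one size of the bar; the one meant has the size given above.

How it is judged:
By the outcome, as a careful person would: the job done as asked, in the order asked, and still so for the second after the job is handed in, with the robot touching nothing.
It also fails if it takes over 61 s, if anything falls off the work surface, if the arm or the gripper's body presses on something with over 40 N, if the wrist force passes 120 N, or if a joint passes its speed limit or range.

## Working session

There is one attempt and no reset: what is moved stays moved. The work goes in short steps, Python scripts to look and compute and a shell command to move; the robot and the scene stay as the last step left them, time stands still between calls to the robot, and variables do not carry over. Pictures are saved under pics/ and viewed, at most 11 in all, crops included, and the job is handed in when it is done.

```bash
ls; mkdir -p pics; python3 - <<'E'
from bench import get_state, vision, r
import cv2,numpy as np
s=get_state();print(s)
for n in("top","scene"):
    im=vision.read_camera(n);cv2.imwrite(f"pics/{n}0.png",im[:,:,::-1])
    c=vision.calibration(n);print(n,c)
print(vision.calibration("wrist"))
E
```

```text
pics
{'t': 0.0, 'joints': array([ 1.20472566e+00,  5.27916142e-02,  1.40171298e+00,  1.61547762e-05,
        1.68861402e+00, -7.02945217e-02]), 'dq': array([ 0.00102821, -0.00023207,  0.00124063, -0.00049722,  0.00171295,
       -0.00192235]), 'joint_torque': array([ 2.32043909e-03, -3.81667650e+01, -3.60190773e+01,  1.67927692e-04,
        6.27578935e-03,  4.83163696e-07]), 'eef_pos': array([152.90522744, 501.9649999 , 255.50196358]), 'tcp_rot': array([ 1.47348613e-01,  9.89084326e-01, -7.43158603e-04, -1.72984030e-04]), 'ft_force': array([0.18505   , 0.5804197 , 0.02391943]), 'moment': array([0.00603515, 0.05938857, 0.0736599 ]), 'grip_force': 0.0, 'grip_width': 85.03287058311848}
top {'camera_matrix': array([[456.99741605,   0.        , 279.95752084],
       [  0.        , 456.99741605, 212.45922122],
       [  0.        ,   0.        ,   1.        ]]), 'k1': -0.11732015743979468, 'R': array([[-0.00812165, -0.99963787, -0.02565496],
       [-0.99074158,  0.01152102, -0.13527153],
       [ 0.13551811,  0.02431881, -0.99047637]]), 't': array([ -41.36648518,  467.22465923, 1169.41657
[... 322 characters left out ...]
6.83940895e-01],
       [-6.83918433e-01, -8.10314701e-03, -7.29513479e-01]]), 't': array([  50.62761803, -284.49382425, 1887.21905441])}
{'camera_matrix': array([[349.94984715,   0.        , 276.06191553],
       [  0.        , 349.94984715, 208.17251391],
       [  0.        ,   0.        ,   1.        ]]), 'k1': -0.03864054537651601, 'tool_from_camera': array([[ 3.70733668e-04, -9.57480356e-01, -2.88498234e-01,
         7.32619283e+01],
       [ 9.99999795e-01,  5.05570376e-04, -3.92862408e-04,
         2.34796021e-01],
       [ 5.22014199e-04, -2.88498030e-01,  9.57480347e-01,
        -1.18729612e+02],
       [ 0.00000000e+00,  0.00000000e+00,  0.00000000e+00,
         1.00000000e+00]])}
```

View pics/top0.png

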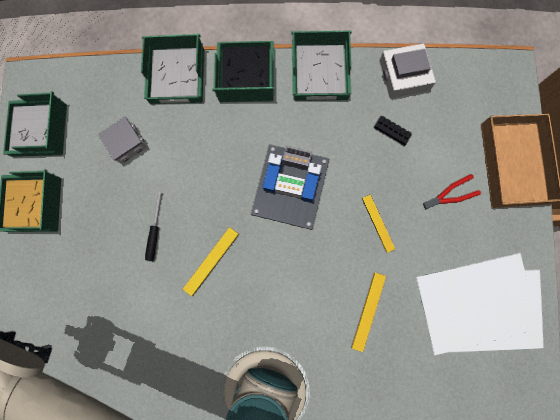

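View pics/scene0.png

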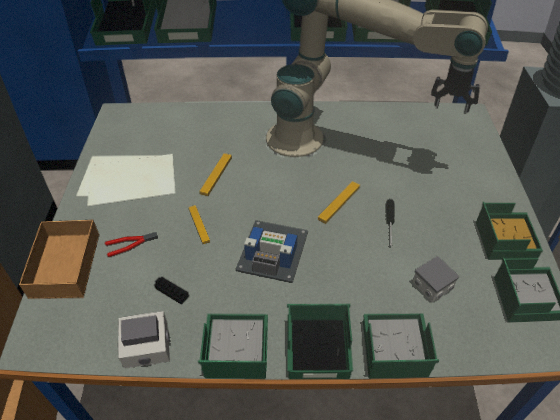

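Top view: three yellow bars are in view, A (211,262) left, B (379,223) right and C (369,312) right front. The fixture is at (290,185), and the screwdriver at (152,228) is on the left, so the bar should be on the right. I'll measure all three bars and the fixture.

```bash
cat > h.py <<'E'
import cv2,numpy as np
from bench import get_state, vision, r
from scipy.spatial.transform import Rotation as Ro
def cam(n,s=None):
    c=vision.calibration(n);K=c["camera_matrix"];k=c["k1"]
    if n=="wrist":
        T=np.array(c["tool_from_camera"]);Rt=Ro.from_quat(s["tcp_rot"]).as_matrix()
        Rwc=Rt@T[:3,:3];o=Rt@T[:3,3]+s["eef_pos"]
    else: Rwc=c["R"].T;o=-Rwc@c["t"]
    return K,k,Rwc,o
def cast(C,px,z):
    K,k,R,o=C;px=np.atleast_2d(np.float64(px))
    d=(px-[K[0,2],K[1,2]])/[K[0,0],K[1,1]]
    u=d.copy()
    for _ in range(20): u=d/(1+k*(u**2).sum(1,keepdims=True))
    w=np.c_[u,np.ones(len(u))]@R.T
    return o+w*((z-o[2])/w[:,2:])
def proj(C,X):
    K,k,R,o=C;c=(np.atleast_2d(X)-o)@R;u=c[:,:2]/c[:,2:]
    u=u*(1+k*(u**2).sum(1,keepdims=True));return u*[K[0,0],K[1,1]]+[K[0,2],K[1,2]]
def yellow(im):
    h=cv2.cvtColor(im,cv2.COLOR_RGB2HSV);m=cv2.inRange(h,(20,150,90),(32,255,255))
    cs,_=cv2.findContours(m,cv2.RETR_EXTERNAL,cv2.CHAIN_APPROX_NONE)
    return m,[c for c in cs if cv2.contourArea(c)>150]
def rect(P):
    (x,y),(a,b),t=cv2.minAreaRect(np.float32(P[:,:2]))
    if a<b:a,b,t=b,a,t+90
    return np.round([x,y,a,b,t],1)
E
python3 - <<'E'
from h import *
for n in("top","scene"):
    im=cv2.imread(f"pics/{n}0.png")[:,:,::-1].copy();C=cam(n);m,cs=yellow(im)
    for c in cs: print(n,c[:,0].mean(0).round(),rect(cast(C,c[:,0],12)))
    # base plate: dark grey
im=cv2.imread("pics/top0.png")
C=cam("top")
print(cast(C,[(271,143),(328,157),(309,229),(250,213)],10).round(1))
a=cv2.resize(im[130:245,240:340],None,fx=6,fy=5.2*0+6,interpolation=cv2.INTER_CUBIC)[:600]
b=cv2.resize(im[185:360,340:400],None,fx=3,fy=3,interpolation=cv2.INTER_CUBIC)
o=np.zeros((600,800,3),np.uint8);o[:600,:600]=a[:600];o[:525,610:790]=b
cv2.imwrite("pics/c1.png",o)
E
```

```text
top [368. 312.] [ 206.1 -273.7  205.3   31.2  161.6]
top [210. 261.] [341.2 140.5 205.5  31.6 143. ]
top [378. 223.] [ 438.  -306.5  158.3   24.4   22.1]
scene [199. 224.] [ 439.3 -304.   165.6   23.1   22.5]
scene [337. 203.] [341.4 142.1 211.8  32.6 142.1]
scene [215. 174.] [ 205.2 -274.   213.4   33.   162.1]
[[ 662.1  -22.5   10. ]
 [ 620.4 -177.4   10. ]
 [ 424.4 -122.3   10. ]
 [ 469.2   34.9   10. ]]
```

View pics/c1.png

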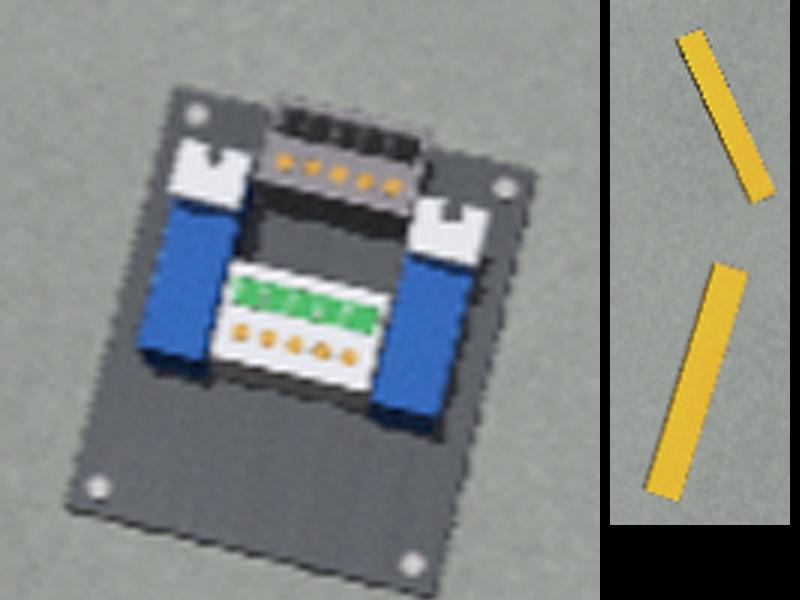

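Bar B at (378,223) measures 158 x 24 mm, and A and C measure 205 x 31 mm. B is the one meant: it fits the given size and lies opposite the screwdriver. The crop confirms B is the smaller plain bar, and it shows the white module at the front of the channel. Next I'll compute a coarse fixture pose and the moves to get above it.

```bash
cat >> h.py <<'E'
def fit2d(L,W):
    # rigid fit W ~ R L + t ; returns x,y,yaw_deg,resid
    L=np.float64(L)[:,:2];W=np.float64(W)[:,:2];a=L-L.mean(0);b=W-W.mean(0)
    th=np.arctan2((a[:,0]*b[:,1]-a[:,1]*b[:,0]).sum(),(a*b).sum());c,s=np.cos(th),np.sin(th)
    R=np.array([[c,-s],[s,c]]);t=W.mean(0)-R@L.mean(0)
    return t,np.degrees(th),np.abs(L@R.T+t-W).max(0).round(1)
def plan(target,yaw=None,s=None):
    # yaw: world heading (deg) of tool x. Prints turn about tool z, then shift in tool axes AFTER the turn
    s=s or get_state();R=Ro.from_quat(s["tcp_rot"]).as_matrix();h=np.degrees(np.arctan2(R[1,0],R[0,0]))
    if yaw is None: yaw=h
    d=(yaw-h+180)%360-180
    c,q=np.cos(np.radians(yaw)),np.sin(np.radians(yaw))
    Rn=np.array([[c,q,0],[q,-c,0],[0,0,-1]]) 
    off=Rn.T@(np.float64(target)-s["eef_pos"])
    print("heading",h.round(2),"pos",np.array(s["eef_pos"]).round(1),"turn",d.round(2),"deg -> tool-z share total",(-d/180).round(4),"| shift tool mm",off.round(1),"shares",(off/50).round(3),"| tilt",R[:,2].round(4))
E
python3 - <<'E'
from h import *
C=cam("top")
px=np.array([(175,88),(537,172),(437,597),(68,508)])/6+[239.6,129.6]
W=cast(C,px,10);L=[(100,85),(100,-85),(-100,-85),(-100,85)]
t,y,e=fit2d(L,W);print(t,y,e)
c,s=np.cos(np.radians(y)),np.sin(np.radians(y))
f=lambda X,Y:t+[c*X-s*Y,s*X+c*Y]
for dy in (0,180): plan([*f(-75,0),256],y+dy)
print(r.tcp_to_tips, f(32,0),f(38,0))
# module front top edge / green strip, from crop, z=56
print("module TL,TR,BR,BL in fixture:")
W=cast(C,np.array([(232,262),(388,295),(370,390),(212,358)])/6+[239.6,129.6],56)[:,:2]-t
print((W@np.array([[c,-s],[s,c]])).round(1))
E
```

```text
[541.2939257  -73.93082986] -14.22737198779874 [0.6 0.7]
heading 163.05 pos [152.9 502.  255.6] turn -177.28 deg -> tool-z share total 0.9849 | shift tool mm [ 4.430e+02  4.628e+02 -4.000e-01] shares [ 8.860e+00  9.256e+00 -9.000e-03] | tilt [-5.0e-04 -1.3e-03 -1.0e+00]
heading 163.05 pos [152.9 502.  255.6] turn 2.72 deg -> tool-z share total -0.0151 | shift tool mm [-4.430e+02 -4.628e+02 -4.000e-01] shares [-8.860e+00 -9.256e+00 -9.000e-03] | tilt [-5.0e-04 -1.3e-03 -1.0e+00]
25.0 [572.31242324 -81.79548561] [578.12839153 -83.27010856]
module TL,TR,BR,BL in fixture:
[[ 16.8  36.2]
 [ 18.4 -33. ]
 [-24.1 -35.1]
 [-26.3  34.5]]
```

```bash
python3 -m pendant '{"offset":[[-0.44,-0.46,0],[-0.44,-0.46,0],[-0.44,-0.46,0],[-0.44,-0.46,0],[-0.44,-0.46,0],[-0.44,-0.46,0],[-0.44,-0.46,0],[-0.44,-0.46,0],[-0.44,-0.46,0],[-0.44,-0.46,0]],"delta_rot":[[0,0,-0.015],[0,0,0],[0,0,0],[0,0,0],[0,0,0],[0,0,0],[0,0,0],[0,0,0],[0,0,0],[0,0,0]]}' 1 40
python3 -m pendant '{"offset":[[-0.44,-0.46,0],[-0.44,-0.46,0],[-0.44,-0.46,0],[-0.44,-0.46,0],[-0.44,-0.46,0],[-0.44,-0.46,0],[-0.44,-0.46,0],[-0.44,-0.46,0],[-0.22,-0.23,0],[0,0,0]],"delta_rot":[[0,0,0],[0,0,0],[0,0,0],[0,0,0],[0,0,0],[0,0,0],[0,0,0],[0,0,0],[0,0,0],[0,0,0]]}'
python3 - <<'E'
from h import *
s=get_state();im=vision.read_camera("wrist");cv2.imwrite("pics/w1.png",im[:,:,::-1])
np.save("w1.npy",np.r_[s["eef_pos"],s["tcp_rot"]])
plan(s["eef_pos"]);print(s["grip_width"],s["ft_force"])
E
```

```text
t: 1.1
eef_pos: [308.6, 223.2, 256.0]
tcp_rot: [0.124, 0.992, -0.0, -0.0]
ft_force: [-0.4, -0.3, 0.4]
grip_width: 0.1
grip_force: 0.0
t: 2.1
eef_pos: [441.7, -12.2, 255.7]
tcp_rot: [0.125, 0.992, 0.0, -0.001]
ft_force: [-0.6, -0.6, 0.9]
grip_width: 0.2
grip_force: 0.0
heading 165.68 pos [441.3 -11.1 255.9] turn 0.0 deg -> tool-z share total -0.0 | shift tool mm [-0.6 -0.9  0.1] shares [-0.013 -0.018  0.003] | tilt [-1.2e-03  6.0e-04 -1.0e+00]
0.1515315563869889 [-0.59437944 -0.60067527  0.90146917]
```

View pics/w1.png

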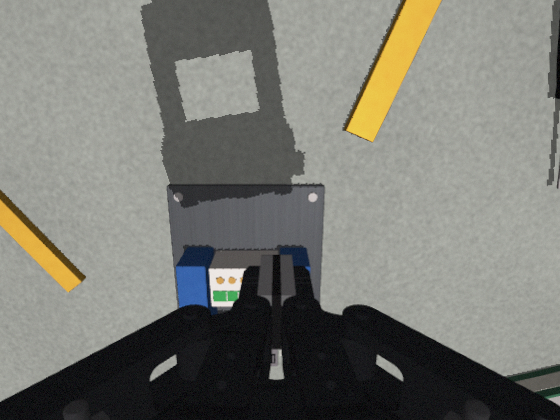

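Wrist view: the plate front corners are at (168,185) and (324,184), screws at (178,197) and (312,197), and the module is partly hidden behind the fingers. I'll use this to check the fixture pose.

```bash
python3 - <<'E'
from h import *
v=np.load("w1.npy");C=cam("wrist",{"eef_pos":v[:3],"tcp_rot":v[3:]})
t=np.array([541.3,-73.9]);y=-14.23;c,s=np.cos(np.radians(y)),np.sin(np.radians(y));A=np.array([[c,-s],[s,c]])
W=cast(C,[(167.5,185.5),(324,185)],10);print("in fixture:",((W[:,:2]-t)@A).round(1))
print("meas yaw",np.degrees(np.arctan2(*(W[0]-W[1])[[1,0]]))+90)
f=lambda X,Y:A@[X,Y]+t
plan([*f(-75,0),256],y+180); plan([*f(-75,0),55],y+180)
E
```

```text
in fixture: [[-101.1  -80.9]
 [-101.2   86.5]]
meas yaw -14.198151385652054
heading 165.68 pos [441.3 -11.1 255.9] turn 0.09 deg -> tool-z share total -0.0005 | shift tool mm [-37.3 -36.3  -0.1] shares [-0.747 -0.726 -0.003] | tilt [-1.2e-03  6.0e-04 -1.0e+00]
heading 165.68 pos [441.3 -11.1 255.9] turn 0.09 deg -> tool-z share total -0.0005 | shift tool mm [-37.3 -36.3 200.9] shares [-0.747 -0.726  4.017] | tilt [-1.2e-03  6.0e-04 -1.0e+00]
```

```bash
python3 -m pendant '{"offset":[[-0.15,-0.14,0.3],[-0.15,-0.14,0.4],[-0.15,-0.14,0.4],[-0.15,-0.14,0.45],[-0.13,-0.13,0.45],[0,0,0.45],[0,0,0.45],[0,0,0.45],[0,0,0.4],[0,0,0.27]],"delta_rot":[[0,0,0],[0,0,0],[0,0,0],[0,0,0],[0,0,0],[0,0,0],[0,0,0],[0,0,0],[0,0,0],[0,0,0]]}'
python3 -m pendant '{"offset":[[-0.1,0,0],[-0.2,0,0],[-0.2,0,0],[-0.1,0,0],[-0.08,0,0],[-0.08,0,0],[-0.08,0,0],[-0.08,0,0],[-0.08,0,0],[-0.04,0,0]],"delta_rot":[[0,0,0],[0,0,0],[0,0,0],[0,0,0],[0,0,0],[0,0,0],[0,0,0],[0,0,0],[0,0,0],[0,0,0]]}'
python3 - <<'E'
from h import *
s=get_state()
t=np.array([541.3,-73.9]);y=-14.2;c,q=np.cos(np.radians(y)),np.sin(np.radians(y));A=np.array([[c,-q],[q,c]])
print("fix xy",((s["eef_pos"][:2]-t)@A).round(1));plan(s["eef_pos"])
im=vision.read_camera("wrist");cv2.imwrite("pics/w2.png",im[:,:,::-1])
np.save("w2.npy",np.r_[s["eef_pos"],s["tcp_rot"]])
im=vision.read_camera("top");cv2.imwrite("pics/t2.png",cv2.resize(im[120:240,240:340,::-1],None,fx=3,fy=3))
E
```

```text
t: 3.15
eef_pos: [467.5, -52.0, 54.0]
tcp_rot: [0.123, 0.992, 0.0, -0.001]
ft_force: [-0.2, 0.0, 0.5]
grip_width: 0.2
grip_force: 0.0
t: 4.15
eef_pos: [519.0, -66.4, 55.2]
tcp_rot: [0.124, 0.992, 0.0, -0.0]
ft_force: [-2.2, -0.0, 1.8]
grip_width: -0.1
grip_force: 1.1
fix xy [-23.4   1.8]
heading 165.75 pos [519.  -66.4  55.2] turn 0.0 deg -> tool-z share total -0.0 | shift tool mm [0. 0. 0.] shares [0. 0. 0.] | tilt [ 0.e+00  1.e-04 -1.e+00]
```

View pics/w2.png

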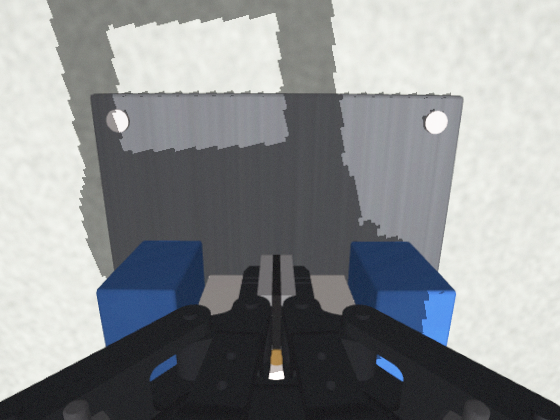

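The plate front corners at (91,95) and (462,96) are symmetric about the image centre, so the tool is centred in the channel. Contact force is about 2 N. I'll continue pushing.

```bash
python3 - <<'E'
from h import *
v=np.load("w2.npy");C=cam("wrist",{"eef_pos":v[:3],"tcp_rot":v[3:]})
t=np.array([541.3,-73.9]);y=-14.2;c,s=np.cos(np.radians(y)),np.sin(np.radians(y));A=np.array([[c,-s],[s,c]])
W=cast(C,[(91,95.5),(462,96.5)],10);print("corners in fixture:",((W[:,:2]-t)@A).round(1))
W=cast(C,[(98,291),(205,290),(348,290),(455,290)],60);print("post front top:",((W[:,:2]-t)@A).round(1))
E
python3 -m pendant '{"offset":[[-0.06,0,0],[-0.06,0,0],[-0.06,0,0],[-0.06,0,0],[-0.05,0,0],[-0.04,0,0],[-0.02,0,0],[-0.02,0,0],[0,0,0],[0,0,0]],"delta_rot":[[0,0,0],[0,0,0],[0,0,0],[0,0,0],[0,0,0],[0,0,0],[0,0,0],[0,0,0],[0,0,0],[0,0,0]]}'
python3 -c "
from h import *
print(get_state()['ft_force'])"
```

```text
corners in fixture: [[-100.6  -81.7]
 [-100.    86.2]]
post front top: [[-30.3 -64.1]
 [-31.  -24.1]
 [-30.9  28.5]
 [-30.6  68.4]]
t: 5.25
eef_pos: [536.8, -70.8, 55.4]
tcp_rot: [0.124, 0.992, 0.0, 0.0]
ft_force: [-0.6, 0.7, -0.2]
grip_width: 0.0
grip_force: 0.1
[-0.59172228  0.68067981 -0.17997231]
```

```bash
sed -i '$a t=np.array([541.3,-71.75]);yw=-14.2;A=np.array([[np.cos(np.radians(yw)),-np.sin(np.radians(yw))],[np.sin(np.radians(yw)),np.cos(np.radians(yw))]])\ntofix=lambda P:((np.atleast_2d(P)[:,:2]-t)@A).round(1)\nf=lambda X,Y,Z:[*(A@[X,Y]+t),Z]' h.py
python3 -m pendant '{"offset":[[-0.02,0,0],[-0.02,0,0],[-0.02,0,0],[-0.02,0,0],[-0.02,0,0],[-0.02,0,0],[-0.02,0,0],[0,0,0],[0,0,0],[0,0,0]],"delta_rot":[[0,0,0],[0,0,0],[0,0,0],[0,0,0],[0,0,0],[0,0,0],[0,0,0],[0,0,0],[0,0,0],[0,0,0]]}'
python3 - <<'E'
from h import *
s=get_state();print(tofix(s["eef_pos"]),s["ft_force"].round(1))
im=vision.read_camera("top");cv2.imwrite("pics/t3.png",cv2.resize(im[120:240,240:340,::-1],None,fx=5,fy=5,interpolation=cv2.INTER_CUBIC))
E
```

```text
t: 6.25
eef_pos: [539.7, -71.4, 55.3]
tcp_rot: [0.124, 0.992, 0.001, -0.006]
ft_force: [-27.1, 6.7, 18.8]
grip_width: 0.1
grip_force: 14.2
[[-1.7 -0. ]] [-27.1   6.7  18.8]
```

View pics/t3.png

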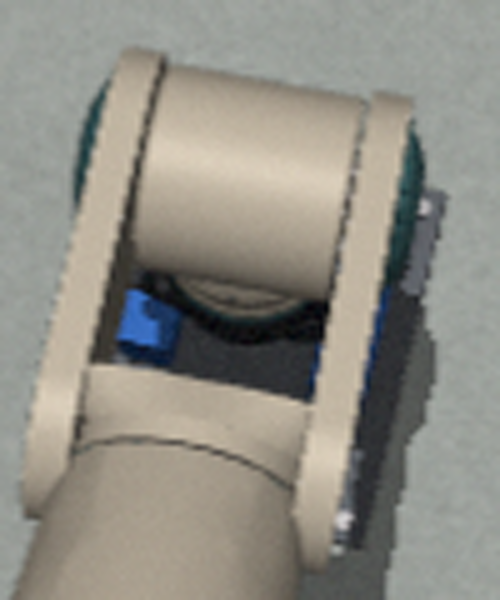

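The push stopped hard at fixture x = -1.7 (about -1 expected) with 28 N, so the module is seated. I'll retreat, lift and turn towards the bar.

```bash
python3 -m pendant '{"offset":[[0.05,0,0],[0.2,0,0],[0.3,0,0],[0.3,0,0],[0.2,0,-0.2],[0,0,-0.5],[0,0,-0.6],[0,0,-0.6],[0,0,-0.6],[0,0,-0.4]],"delta_rot":[[0,0,0],[0,0,0],[0,0,0],[0,0,0],[0,0,0],[0,0,0],[0,0,0],[0,0,0],[0,0,0],[0,0,0]]}'
python3 -m pendant '{"offset":[[0,0,-0.2],[0,0,0],[0,0,0],[0,0,0],[0,0,0],[0,0,0],[0,0,0],[0,0,0],[0,0,0],[0,0,0]],"delta_rot":[[0,0,0.04],[0,0,0.04],[0,0,0.04],[0,0,0.04],[0,0,0.04],[0,0,0.04],[0,0,0.04],[0,0,0.04],[0,0,0.04],[0,0,0.04]]}' 0.4
python3 -m pendant '{"offset":[[0,0,0],[0,0,0],[0,0,0],[0,0,0],[0,0,0],[0,0,0],[0,0,0],[0,0,0],[0,0,0],[0,0,0]],"delta_rot":[[0,0,0.04],[0,0,0.04],[0,0,0.04],[0,0,0.04],[0,0,0.04],[0,0,0.04],[0,0,0.04],[0,0,0.04],[0,0,0.04],[0,0,0.038]]}'
python3 - <<'E'
from h import *
plan([438.5,-305,200],22.2)
s=get_state();print(s["joints"].round(2))
im=vision.read_camera("top");cv2.imwrite("pics/t4.png",im[:,:,::-1])
E
```

```text
t: 7.3
eef_pos: [493.3, -59.8, 203.1]
tcp_rot: [0.124, 0.992, -0.0, 0.002]
ft_force: [0.3, -0.3, -0.0]
grip_width: 0.1
grip_force: 0.0
t: 8.3
eef_pos: [492.8, -59.7, 210.5]
tcp_rot: [0.685, 0.728, 0.0, 0.0]
ft_force: [0.6, 0.4, -0.1]
grip_width: 51.4
grip_force: 0.0
t: 9.3
eef_pos: [492.8, -59.7, 210.5]
tcp_rot: [0.982, 0.189, 0.0, 0.0]
ft_force: [-0.5, -0.2, -0.6]
grip_width: 51.1
grip_force: 0.0
heading 21.82 pos [492.8 -59.7 210.5] turn 0.38 deg -> tool-z share total -0.0021 | shift tool mm [-143.   206.6   10.5] shares [-2.86   4.131  0.21 ] | tilt [ 9.e-04 -2.e-04 -1.e+00]
[-0.2  -0.01  1.56  0.    1.6   1.  ]
```

```bash
python3 -m pendant '{"offset":[[-0.3,0.46,0],[-0.3,0.46,0],[-0.32,0.46,0],[-0.32,0.46,0],[-0.32,0.46,0],[-0.32,0.46,0],[-0.32,0.46,0],[-0.32,0.46,0],[-0.34,0.45,0.2],[0,0,0]],"delta_rot":[[0,0,-0.002],[0,0,0],[0,0,0],[0,0,0],[0,0,0],[0,0,0],[0,0,0],[0,0,0],[0,0,0],[0,0,0]]}'
python3 - <<'E'
from h import *
s=get_state();im=vision.read_camera("wrist");cv2.imwrite("pics/w5.png",im[:,:,::-1])
np.save("w5.npy",np.r_[s["eef_pos"],s["tcp_rot"]]);C=cam("wrist",s)
m,cs=yellow(im)
for c in cs: print(c[:,0].min(0),c[:,0].max(0),rect(cast(C,c[:,0],12)))
plan([438.5,-305,200],22.2)
E
```

```text
t: 10.35
eef_pos: [437.9, -307.4, 198.9]
tcp_rot: [0.981, 0.194, -0.001, -0.0]
ft_force: [-0.8, 1.3, 0.1]
grip_width: 51.4
grip_force: 0.0
[108 378] [152 419] [ 148.8 -256.4   82.7   29.9  165.8]
[205 308] [234 349] [ 275.8 -303.1   49.6   20.2  162.7]
[260  96] [287 269] [ 436.8 -305.9  159.3   23.3   22.8]
heading 22.44 pos [ 438.6 -306.1  199.5] turn -0.24 deg -> tool-z share total 0.0013 | shift tool mm [ 0.4 -1.  -0.5] shares [ 0.007 -0.021 -0.01 ] | tilt [-9.e-04  8.e-04 -1.e+00]
```

View pics/w5.png

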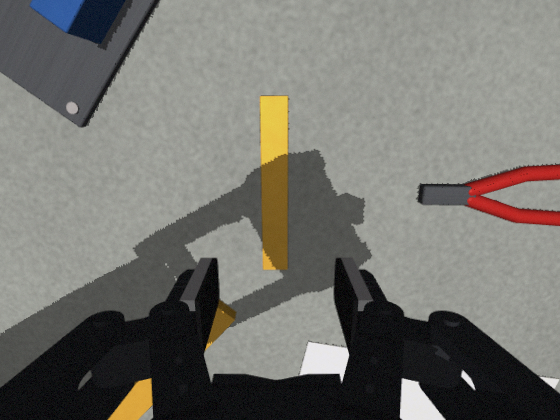

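The bar fills (260,96)-(287,269) in the wrist view and measures 159 x 23 mm, centred under the tool and aligned. Descending to grasp.

```bash
python3 -m pendant '{"offset":[[-0.02,-0.02,0.3],[0,0,0.4],[0,0,0.45],[0,0,0.5],[0,0,0.5],[0,0,0.45],[0,0,0.4],[0,0,0.25],[0,0,0.1],[0,0,0]],"delta_rot":[[0,0,-0.003],[0,0,0],[0,0,0],[0,0,0],[0,0,0],[0,0,0],[0,0,0],[0,0,0],[0,0,0],[0,0,0]]}'
python3 -c "
from h import *
plan([436.8,-305.9,27],22.8)"
```

```text
t: 11.4
eef_pos: [437.9, -304.0, 32.4]
tcp_rot: [0.98, 0.2, -0.0, -0.0]
ft_force: [0.0, -0.1, 0.7]
grip_width: 51.3
grip_force: 0.0
heading 23.07 pos [ 437.9 -304.    32.4] turn -0.27 deg -> tool-z share total 0.0015 | shift tool mm [-1.8  1.3  5.4] shares [-0.035  0.026  0.109] | tilt [-4.e-04  5.e-04 -1.e+00]
```

```bash
python3 -m pendant '{"offset":[[-0.03,0.02,0.05],[0,0,0.05],[0,0,0],[0,0,0],[0,0,0],[0,0,0],[0,0,0],[0,0,0],[0,0,0],[0,0,0]],"delta_rot":[[0,0,0],[0,0,0],[0,0,0],[0,0,0],[0,0,0],[0,0,0],[0,0,0],[0,0,0],[0,0,0],[0,0,0]]}' 1 60
python3 -m pendant '{"offset":[[0,0,-0.1],[0,0,-0.3],[0,0,-0.5],[0,0,-0.5],[0,0,-0.5],[0,0,-0.5],[0,0,-0.4],[0,0,-0.2],[0,0,0],[0,0,0]],"delta_rot":[[0,0,0],[0,0,0],[0,0,0],[0,0,0],[0,0,-0.04],[0,0,-0.04],[0,0,-0.04],[0,0,-0.04],[0,0,-0.04],[0,0,-0.04]]}'
python3 - <<'E'
from h import *
s=get_state()
plan(f(5,0,150),75.8)
im=vision.read_camera("wrist");cv2.imwrite("pics/w6.png",im[:,:,::-1]);C=cam("wrist",s)
np.save("w6.npy",np.r_[s["eef_pos"],s["tcp_rot"]])
m,cs=yellow(im)
for c in cs: print(c[:,0].min(0),c[:,0].max(0),rect(cast(C,c[:,0],s["eef_pos"][2]-14)))
E
```

```text
t: 12.4
eef_pos: [437.5, -306.7, 29.1]
tcp_rot: [0.98, 0.199, 0.001, 0.001]
ft_force: [-1.5, -0.1, 5.3]
grip_width: 22.0
grip_force: 59.7
t: 13.4
eef_pos: [436.9, -306.0, 179.1]
tcp_rot: [0.836, 0.548, 0.0, 0.001]
ft_force: [0.5, 1.0, -3.3]
grip_width: 22.2
grip_force: 59.1
heading 66.51 pos [ 436.9 -306.   179.1] turn 9.29 deg -> tool-z share total -0.0516 | shift tool mm [252.7  48.7  29.1] shares [5.054 0.975 0.582] | tilt [ 1.e-03 -6.e-04 -1.e+00]
[  0 237] [139 278] [ 360.3 -259.2   62.8   16.3  161.6]
[245  87] [308 379] [ 443.  -292.8  129.5   23.2   66.5]
```

```bash
python3 -m pendant '{"offset":[[0,0,0],[0,0,0],[0.3,0.1,0],[0.6,0.12,0],[0.7,0.13,0.1],[0.7,0.13,0.1],[0.7,0.13,0.1],[0.7,0.13,0.1],[0.7,0.13,0.1],[0.4,0.1,0.1]],"delta_rot":[[0,0,-0.026],[0,0,-0.026],[0,0,0],[0,0,0],[0,0,0],[0,0,0],[0,0,0],[0,0,0],[0,0,0],[0,0,0]]}'
python3 -m pendant '{"offset":[[0.2,0,0],[0,0,0],[0,0,0],[0,0,0],[0,0,0],[0,0,0],[0,0,0],[0,0,0],[0,0,0],[0,0,0]],"delta_rot":[[0,0,0],[0,0,0],[0,0,0],[0,0,0],[0,0,0],[0,0,0],[0,0,0],[0,0,0],[0,0,0],[0,0,0]]}'
python3 - <<'E'
from h import *
s=get_state();plan(f(5,0,90),75.8,s);print(tofix(s["eef_pos"]))
im=vision.read_camera("wrist");cv2.imwrite("pics/w7.png",im[:,:,::-1]);C=cam("wrist",s)
np.save("w7.npy",np.r_[s["eef_pos"],s["tcp_rot"]])
m,cs=yellow(im)
for c in cs: print(c[:,0].min(0),c[:,0].max(0),rect(cast(C,c[:,0],s["eef_pos"][2]-16)))
E
```

```text
t: 14.45
eef_pos: [544.4, -82.3, 148.0]
tcp_rot: [0.791, 0.612, 0.0, -0.0]
ft_force: [0.1, 0.9, -2.1]
grip_width: 22.0
grip_force: 59.1
t: 15.45
eef_pos: [546.2, -76.0, 147.8]
tcp_rot: [0.79, 0.613, 0.0, -0.0]
ft_force: [-0.7, -0.4, -2.4]
grip_width: 22.2
grip_force: 59.1
heading 75.57 pos [546.2 -76.  147.8] turn 0.23 deg -> tool-z share total -0.0013 | shift tool mm [ 2.9 -0.8 57.8] shares [ 0.059 -0.015  1.156] | tilt [-0.e+00  1.e-04 -1.e+00]
[[ 5.8 -2.9]]
[245  86] [308 379] [550.  -62.7 131.8  23.8  75.6]
[0 0] [45 55] [482.3  45.1  16.5  16.3  52.8]
```

View pics/w7.png

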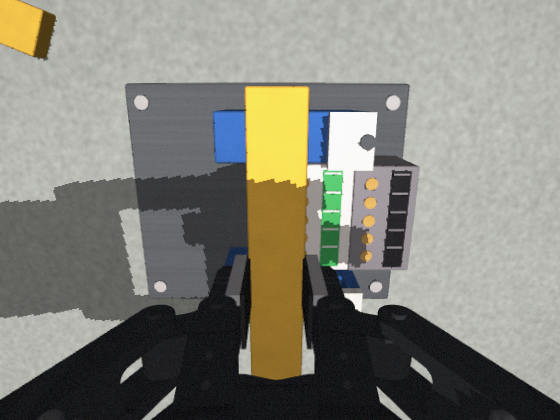

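The bar is held square at (245,86)-(308,379). The module is flush against the grey one at about column 352, with no gap visible. I'll check the fixture pose against the left post's corners.

```bash
python3 - <<'E'
from h import *
v=np.load("w7.npy");C=cam("wrist",{"eef_pos":v[:3],"tcp_rot":v[3:]})
print("corners (-100,85),(100,85):",tofix(cast(C,[(127,84.5),(409,84.5)],10)))
print("post (-30,67),(-30,37):",tofix(cast(C,[(215.5,111),(215.5,162)],60)))
print("lip front x=34:",tofix(cast(C,[(329,112),(329,162)],81.5)))
print("grey front-top (54,35)?, module back:",tofix(cast(C,[(353,166),(353,268)],56)))
print("bar end y=80 corners:",tofix(cast(C,[(246,87),(308,87)],v[2]-16)))
E
```

```text
corners (-100,85),(100,85): [[-98.   84.1]
 [ 99.2  83.3]]
post (-30,67),(-30,37): [[-28.3  66.5]
 [-29.8  37.2]]
lip front x=34: [[33.4 66.3]
 [34.4 40.5]]
grey front-top (54,35)?, module back: [[ 52.9  33.9]
 [ 57.1 -34.5]]
bar end y=80 corners: [[-4.6 76.5]
 [18.  76.4]]
```

```bash
python3 -m pendant '{"offset":[[0.064,0,0.1],[0,0,0.2],[0,0,0.25],[0,0,0.25],[0,0,0.15],[0,0,0.1],[0,0,0.06],[0,0,0.02],[0,0,0],[0,0,0]],"delta_rot":[[0,0,-0.001],[0,0,0],[0,0,0],[0,0,0],[0,0,0],[0,0,0],[0,0,0],[0,0,0],[0,0,0],[0,0,0]]}'
python3 -m pendant '{"offset":[[0,0,0.01],[0,0,0.01],[0,0,0.01],[0,0,0.01],[0,0,0.01],[0,0,0.01],[0,0,0],[0,0,0],[0,0,0],[0,0,0]],"delta_rot":[[0,0,0],[0,0,0],[0,0,0],[0,0,0],[0,0,0],[0,0,0],[0,0,0],[0,0,0],[0,0,0],[0,0,0]]}'
python3 - <<'E'
from h import *
s=get_state();plan(f(5,0,88),75.8,s);print(tofix(s["eef_pos"]),s["ft_force"].round(1))
E
```

```text
t: 16.5
eef_pos: [547.2, -73.0, 91.8]
tcp_rot: [0.789, 0.614, 0.0, 0.0]
ft_force: [-0.6, -0.5, -2.3]
grip_width: 22.4
grip_force: 59.1
t: 17.5
eef_pos: [547.0, -72.9, 89.1]
tcp_rot: [0.789, 0.614, 0.0, 0.0]
ft_force: [-3.9, 0.9, 5.6]
grip_width: 21.7
grip_force: 59.9
heading 75.75 pos [547.  -72.9  89.1] turn 0.05 deg -> tool-z share total -0.0003 | shift tool mm [-0.3 -0.8  1.1] shares [-0.005 -0.016  0.022] | tilt [ 3.e-04 -0.e+00 -1.e+00]
[[5.8 0.3]] [-3.9  0.9  5.6]
```

```bash
python3 -m pendant '{"offset":[[0,0,-0.012],[0,0.05,0],[0,0.07,0],[0,0.07,0],[0,0.07,0],[0,0.07,0],[0,0.07,0],[0,0.07,0],[0,0.05,0],[0,0,0]],"delta_rot":[[0,0,0],[0,0,0],[0,0,0],[0,0,0],[0,0,0],[0,0,0],[0,0,0],[0,0,0],[0,0,0],[0,0,0]]}'
python3 - <<'E'
from h import *
s=get_state();plan(f(38,0,88),75.8,s);print(tofix(s["eef_pos"]),s["ft_force"].round(1))
im=vision.read_camera("wrist");cv2.imwrite("pics/w8.png",im[:,:,::-1]);C=cam("wrist",s)
m,cs=yellow(im)
for c in cs: print(c[:,0].min(0),c[:,0].max(0),tofix(cast(C,c[c[:,0,1]<c[:,0,1].min()+2][:,0],72)).mean(0))
E
```

```text
t: 18.5
eef_pos: [572.8, -79.4, 89.1]
tcp_rot: [0.789, 0.614, 0.0, 0.0]
ft_force: [-1.5, 0.3, 4.0]
grip_width: 21.8
grip_force: 59.8
heading 75.75 pos [572.8 -79.4  89.1] turn 0.05 deg -> tool-z share total -0.0003 | shift tool mm [-0.3  5.6  1.1] shares [-0.006  0.112  0.022] | tilt [ 9.e-04 -1.e-04 -1.e+00]
[[32.4  0.3]] [-1.5  0.3  4. ]
[245  86] [308 379] [32.94516129 79.81612903]
```

View pics/w8.png

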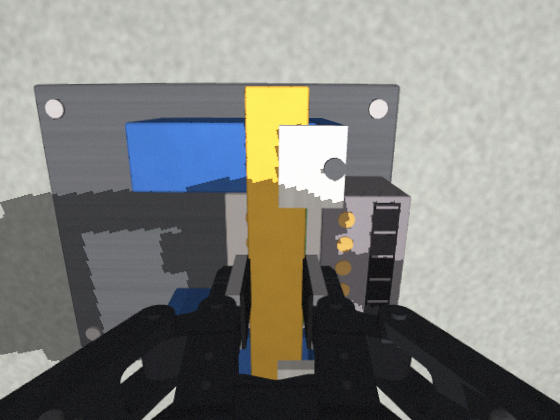

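The bar is under the left lip (278-347,126-207) and also under the right lip at (295,367). It is centred to under 1 mm, so I'll continue to the stops.

```bash
python3 -m pendant '{"offset":[[0,0.03,0],[0,0.03,0],[0,0.02,0],[0,0.02,0],[0,0.01,0],[0,0,0],[0,0,0],[0,0,0],[0,0,0],[0,0,0]],"delta_rot":[[0,0,0],[0,0,0],[0,0,0],[0,0,0],[0,0,0],[0,0,0],[0,0,0],[0,0,0],[0,0,0],[0,0,0]]}'
python3 - <<'E'
from h import *
s=get_state();print(tofix(s["eef_pos"]),s["ft_force"].round(1))
E
```

```text
t: 19.55
eef_pos: [577.3, -80.6, 89.1]
tcp_rot: [0.789, 0.614, -0.0, -0.0]
ft_force: [-5.8, 1.6, 7.3]
grip_width: 21.7
grip_force: 60.1
[[37.   0.3]] [-5.8  1.6  7.3]
```

```bash
python3 -m pendant '{"offset":[[0,0.01,0],[0,0.01,0],[0,0.01,0],[0,0.01,0],[0,0.01,0],[0,0.01,0],[0,0,0],[0,0,0],[0,0,0],[0,0,0]],"delta_rot":[[0,0,0],[0,0,0],[0,0,0],[0,0,0],[0,0,0],[0,0,0],[0,0,0],[0,0,0],[0,0,0],[0,0,0]]}'
python3 - <<'E'
from h import *
s=get_state();print(tofix(s["eef_pos"]),s["ft_force"].round(1),s["moment"].round(2))
E
```

```text
t: 20.55
eef_pos: [577.7, -80.6, 89.0]
tcp_rot: [0.789, 0.614, -0.003, -0.003]
ft_force: [-20.3, 4.5, 16.3]
grip_width: 22.0
grip_force: 61.2
[[37.5  0.3]] [-20.3   4.5  16.3] [ 0.8   3.48 -0.16]
```

The bar is at the stops: 21 N at fixture x = 37.5 against a nominal 38. I'll release, rise, close, and give a centred push from the front to seat it against both stops.

```bash
python3 -m pendant '{"offset":[[0,0,0],[0,0,0],[0,0,0],[0,0,0],[0,0,-0.05],[0,0,-0.2],[0,0,-0.3],[0,0,-0.4],[0,0,-0.3],[0,0,0]],"delta_rot":[[0,0,0],[0,0,0],[0,0,0],[0,0,0],[0,0,0],[0,0,0],[0,0,0],[0,0,0],[0,0,0],[0,0,0]]}' 0.4
python3 -m pendant '{"offset":[[0,-0.1,0],[0,-0.2,0],[0,-0.2,0],[0,-0.2,0],[0,-0.2,0],[0,0,0],[0,0,0],[0,0,0],[0,0,0],[0,0,0]],"delta_rot":[[0,0,0],[0,0,0],[0,0,0],[0,0,0],[0,0,0],[0,0,0],[0,0,0],[0,0,0],[0,0,0],[0,0,0]]}' 1 40
python3 - <<'E'
from h import *
s=get_state();plan(f(-7,0,89),75.8,s);print(tofix(s["eef_pos"]),s["ft_force"].round(1))
im=vision.read_camera("wrist");cv2.imwrite("pics/w9.png",im[:,:,::-1]);C=cam("wrist",s)
m,cs=yellow(im)
for c in cs: print(c[:,0].min(0),c[:,0].max(0),rect(tofix(cast(C,c[:,0],72))))
E
```

```text
t: 21.55
eef_pos: [581.9, -81.7, 155.3]
tcp_rot: [0.789, 0.614, 0.002, 0.002]
ft_force: [0.9, 0.1, 0.1]
grip_width: 51.1
grip_force: 0.0
t: 22.55
eef_pos: [536.9, -70.4, 151.2]
tcp_rot: [0.789, 0.614, -0.0, -0.0]
ft_force: [0.3, -0.4, -0.6]
grip_width: 0.1
grip_force: 0.0
heading 75.75 pos [536.9 -70.4 151.2] turn 0.05 deg -> tool-z share total -0.0003 | shift tool mm [-0.2 -2.5 62.2] shares [-0.005 -0.049  1.245] | tilt [-1.e-04  1.e-04 -1.e+00]
[[-4.5  0.2]] [ 0.3 -0.4 -0.6]
[322  92] [375 313] [ 37.3  11.3 137.2  24.2  89.7]
[0 0] [65 60] [-134.3  114.    34.5   23.7  157.1]
```

View pics/w9.png

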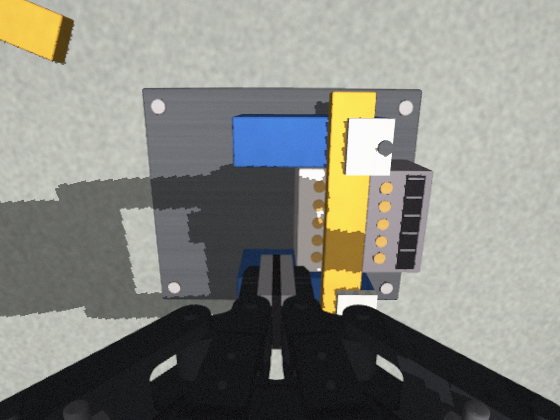

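The bar lies released under both lips, at (322-375, 92-313), with x about 37.3 and its end at y about 80. Now the seating push.

```bash
python3 -m pendant '{"offset":[[0,-0.05,0.1],[0,0,0.2],[0,0,0.25],[0,0,0.25],[0,0,0.2],[0,0,0.15],[0,0,0.08],[0,0,0],[0,0.05,0],[0,0.05,0]],"delta_rot":[[0,0,0],[0,0,0],[0,0,0],[0,0,0],[0,0,0],[0,0,0],[0,0,0],[0,0,0],[0,0,0],[0,0,0]]}'
python3 -m pendant '{"offset":[[0,0.05,0],[0,0.05,0],[0,0.03,0],[0,0.03,0],[0,0.02,0],[0,0.02,0],[0,0.02,0],[0,0.02,0],[0,0,0],[0,0,0]],"delta_rot":[[0,0,0],[0,0,0],[0,0,0],[0,0,0],[0,0,0],[0,0,0],[0,0,0],[0,0,0],[0,0,0],[0,0,0]]}'
python3 - <<'E'
from h import *
s=get_state();print(s["eef_pos"].round(1),tofix(s["eef_pos"]),s["ft_force"].round(1))
E
```

```text
t: 23.6
eef_pos: [539.8, -71.1, 90.6]
tcp_rot: [0.789, 0.614, 0.0, 0.0]
ft_force: [-0.5, -0.2, 0.4]
grip_width: -0.1
grip_force: 0.0
t: 24.6
eef_pos: [550.8, -73.9, 89.9]
tcp_rot: [0.789, 0.614, 0.0, -0.0]
ft_force: [0.2, -0.2, 0.1]
grip_width: -0.1
grip_force: 0.0
[550.8 -73.9  89.9] [[9.7 0.3]] [ 0.2 -0.2  0.1]
```

```bash
python3 -m pendant '{"offset":[[0,0.02,0],[0,0.02,0],[0,0.02,0],[0,0.02,0],[0,0,0],[0,0,0],[0,0,0],[0,0,0],[0,0,0],[0,0,0]],"delta_rot":[[0,0,0],[0,0,0],[0,0,0],[0,0,0],[0,0,0],[0,0,0],[0,0,0],[0,0,0],[0,0,0],[0,0,0]]}'
python3 - <<'E'
from h import *
s=get_state();print(s["eef_pos"].round(1),tofix(s["eef_pos"]),s["ft_force"].round(1))
E
```

```text
t: 25.6
eef_pos: [554.5, -74.8, 89.8]
tcp_rot: [0.789, 0.614, -0.0, -0.0]
ft_force: [-2.7, 1.6, 1.1]
grip_width: -0.0
grip_force: 1.9
[554.5 -74.8  89.8] [[13.6  0.3]] [-2.7  1.6  1.1]
```

```bash
python3 -m pendant '{"offset":[[0,0.01,0],[0,0.01,0],[0,0.01,0],[0,0.01,0],[0,0,0],[0,0,0],[0,0,0],[0,0,0],[0,0,0],[0,0,0]],"delta_rot":[[0,0,0],[0,0,0],[0,0,0],[0,0,0],[0,0,0],[0,0,0],[0,0,0],[0,0,0],[0,0,0],[0,0,0]]}'
python3 - <<'E'
from h import *
s=get_state();print(s["eef_pos"].round(1),tofix(s["eef_pos"]),s["ft_force"].round(1))
E
```

```text
t: 26.6
eef_pos: [555.1, -74.9, 89.6]
tcp_rot: [0.789, 0.614, -0.002, -0.002]
ft_force: [-12.8, 2.9, 6.0]
grip_width: -0.2
grip_force: 7.1
[555.1 -74.9  89.6] [[14.1  0.3]] [-12.8   2.9   6. ]
```

```bash
python3 -m pendant '{"offset":[[0,0.01,0],[0,0.01,0],[0,0.01,0],[0,0,0],[0,0,0],[0,0,0],[0,-0.1,0],[0,-0.15,0],[0,-0.15,0],[0,0,0]],"delta_rot":[[0,0,0],[0,0,0],[0,0,0],[0,0,0],[0,0,0],[0,0,0],[0,0,0],[0,0,0],[0,0,0],[0,0,0]]}'
python3 -m pendant '{"offset":[[0,-0.2,-0.1],[0,-0.4,-0.3],[0,-0.4,-0.5],[0,-0.4,-0.5],[0,-0.4,-0.5],[0,0,-0.4],[0,0,-0.2],[0,0,0],[0,0,0],[0,0,0]],"delta_rot":[[0,0,0],[0,0,0],[0,0,0],[0,0,0],[0,0,0],[0,0,0],[0,0,0],[0,0,0],[0,0,0],[0,0,0]]}'
python3 - <<'E'
from h import *
s=get_state();print(tofix(s["eef_pos"]),s["ft_force"].round(1))
im=vision.read_camera("wrist");C=cam("wrist",s)
m,cs=yellow(im)
for c in cs: print(c[:,0].min(0),c[:,0].max(0),rect(tofix(cast(C,c[:,0],72))))
x,y=proj(C,f(40,0,65))[0];print(x,y)
x0=int(np.clip(x-150,0,260));y0=int(np.clip(y-120,0,220))
cv2.imwrite("pics/w10.png",cv2.resize(im[y0:y0+200,x0:x0+300,::-1],None,fx=2.6,fy=2.6,interpolation=cv2.INTER_CUBIC));print(x0,y0)
E
```

```text
t: 27.6
eef_pos: [538.2, -70.6, 89.9]
tcp_rot: [0.789, 0.614, 0.0, 0.0]
ft_force: [-0.2, 0.2, 0.6]
grip_width: 0.1
grip_force: 0.0
t: 28.6
eef_pos: [451.2, -48.7, 213.3]
tcp_rot: [0.789, 0.614, -0.001, -0.001]
ft_force: [-0.0, -1.0, -0.5]
grip_width: -0.0
grip_force: 0.0
[[-93.    0.3]] [-0.  -1.  -0.5]
[417  96] [474 293] [3.720e+01 1.000e-01 1.591e+02 2.420e+01 8.970e+01]
[43  0] [211  66] [-194.   131.6  114.1   25.2  157.2]
442.94263911089627 200.26601732359845
260 80
```

View pics/w10.png

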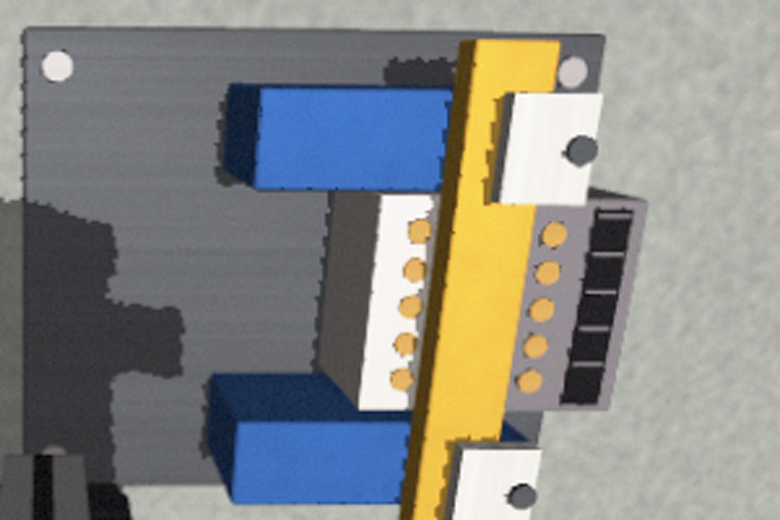

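The bar is under both lips, at centre (37.2, 0.1) and 89.7°, measuring 159 x 24 mm. I'll check the module front edge, at crop (380,195) and (358,410), against the post corners (262,87) and (235,422).

```bash
python3 - <<'E'
from h import *
s=get_state();C=cam("wrist",s);p=lambda L:np.array(L)/2.6+[259.7,79.7]
print("posts (-30,67),(-30,-37):",tofix(cast(C,p([(261,88),(235,422)]),60)))
print("module front x=10:",tofix(cast(C,p([(380,195),(358,410)]),56)))
print("lip front 34:",tofix(cast(C,p([(512,93),(460,447)]),81.5)), "bar front top 26:",tofix(cast(C,p([(474,40),(411,520)]),72)))
E
```

```text
posts (-30,67),(-30,-37): [[-29.7  66.4]
 [-31.1 -37.8]]
module front x=10: [[  9.6  34.9]
 [  9.8 -35.3]]
lip front 34: [[ 33.4  66.2]
 [ 32.7 -37.2]] bar front top 26: [[ 25.6  80. ]
 [ 25.  -66.8]]
```

```bash
python3 -c "
from bench import sign_off
print(sign_off())"
```

```text
the job is handed in; nothing more can be done
None
```

The job is handed in at about 29 s: the white module is pushed flush against the grey one, and the 160 mm yellow bar is centred under both lips, pushed home against the stops and released; the arm touched nothing else.

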